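# Secure the tumbler hub with a linch pin

### The job

Push the loose hub all the way back along the tumbler's shaft so that the cross hole is clear. Then take the linch pin from its holder block, lower it fully down through the cross hole with its loop towards the free end of the shaft, and swing the sprung loop down over the shaft end until it snaps shut. Leave the flask, crucible, timer and amber bottle where they stand.

Things in the scene. Friction and masses are not known exactly. Their poses are not given: they have to be found in the camera images.
- tumbler: Tumbler: grey motor housing fixed on the bench with a level square steel shaft, 36 x 36 mm, axis 100 mm above the bench, standing out of its front. Origin on the bench straight below the shaft's cross hole. x points along the shaft to the housing (bearing boss from x = 42 mm, housing 50 to 155 mm, 90 mm wide, 141 mm high), -x to the shaft's free end, 24 mm from the origin; z up.
- hole_mouth (a point): Centre of the upper mouth of the cross hole, on the shaft's top face, 118 mm above the bench. The hole is vertical, round, 15 mm wide with a small chamfer, and goes right through the shaft (36 mm). Axes as the tumbler's: x along the shaft to the housing, z up.
- hub (a joint): Aluminium hub: a disc of 80 mm diameter, 24 mm thick, round the shaft, with a cross arm and two empty tube clips (195 mm over all) behind its face. It slides along the shaft: 0 = fully home (front face 16 mm housing-side of the hole's centre), growing (m) to the free end, at most 0.038. At the start it is 20 to 36 mm out, covering the hole. It takes about 2 N to slide and stays where left.
- hub_face (a point): A point on the hub's flat front face (the face towards the shaft's free end), 30 mm straight above the shaft's axis, so 130 mm above the bench; the disc's rim is 10 mm higher and the top of the shaft 12 mm lower. Same axes as hole_mouth.
- pin_grip (a point): Centre of the steel linch pin's grip tab, a rounded block 26 (x) x 16 (y, grip across this) x 42 mm high (z, up), from 26 mm below to 16 mm above this point. Below it the loop's hinge line (34 mm lower) and a round collar. The pin (0.15 to 0.23 kg) stands loose in the holder block, collar on the block's top. The open wire loop points to the pin's -x side.
- pin_seat (a point): Centre of the underside of the pin's round collar (24 mm diameter), 44 mm below pin_grip, same axes. Below it the round shank, 12 mm diameter and 56 mm long with a 9 mm tapered tip (6 mm wide at the end). When the pin is fully in, this point is on hole_mouth.
- loop (a joint): Angle of the pin's wire loop (6 mm wire, 56 mm wide) about a level hinge line along the pin's y, 10 mm above the collar's underside. 0 = shut, hanging down along the shank, bar just below its tip; 1.45 = open, almost level on the pin's -x side. Sprung over centre: above 0.9 rad it flies open, below it snaps shut; about 1 N down on the bar swings it. Open at the start.
- loop_bar (a point): Middle of the straight cross bar of the loop (about 42 mm long, along the pin's y axis), at the end away from the hinge line and 75 mm from it.
- holder: The grey plastic holder block, fixed, 60 x 60 x 70 mm high, with a 15 mm round hole, 62 mm deep, in the middle of its top. Origin: centre of its underside.
- flask: Bystander: small conical glass flask, 59 mm wide, 105 mm high; origin at the centre of its underside.
- crucible: Bystander: white porcelain crucible with lid, 45 mm wide, 46 mm high; origin at the centre of its underside.
- timer: Bystander: flat white bench timer, 72 x 62 x 20 mm; origin at the centre of its underside.
- amber_bottle: Bystander: amber bottle with black cap, 62 mm wide, 140 mm high; origin at the centre of its underside.

How it is judged:
By the outcome, as a careful person would: the job done as asked, in the order asked, and still so for the second after the job is handed in, with the robot touching nothing.
It also fails if it takes over 61 s, if anything falls off the work surface, if the arm or the gripper's body presses on something with over 40 N, if the wrist force passes 120 N, or if a joint passes its speed limit or range.

### The arm

A 6-joint arm with a two-finger parallel gripper is mounted at the origin on a cart in front of the work surface, level with it; the furniture and walls round the work are solid. World frame = base frame: x ahead of the robot, y to its left, z up, the work surface at z = 0. Lengths are in m, angles in rad, forces in N, time in s.
With the tool pointing down it reaches from about 0.275 to 0.725 m from the base axis. Payload 15.9 kg.
Tool frame: the origin (TCP) lies at the very end of the fingers, on their centre line; the grasp point (between the pads) lies 19 mm behind it (tcp_to_grasp is the distance from the TCP to the grasp point, in m); y points along the fingers, x is the direction in which the jaws open and shut, and the axes are right-handed (so a half turn about y gives the same grasp; the last joint's range is limited). The gripper opens to 85 mm and grips with 20 to 120 N. Pads are 22 mm wide; open, the fingers measure 114 mm over their backs; the gripper's body (76 mm by 85 mm) begins 54 mm behind the grasp point. The pads swing forward as they close: fully open they stand 13 mm farther back than shut.
Start: joints at [1.187, 0.213, -0.034, 1.323, 0, 1.571], TCP at [0.187, 0.464, 0.231] pointing down, gripper open.
Joint ranges: [-2.98, 2.98], [-0.74, 1.72], [-1.14, 1.35], [-2.1, 2.04], [-1.57, 1.44], [-3.14, 3.14]. Speed limits (rad/s): [1.89, 1.89, 2.39, 2.57, 3.14, 3.14].

### API

Orientations are given as a 3x3 rotation matrix whose columns are the frame's x, y, z axes.
In Python, from station import get_state, grab_frame, calibration, job_done, recognise, masks_of, landmark_of, tcp_to_grasp gives the robot as it stands.
- The arm moves only by the tool apply_moves, never from a script. Its argument "commands" is a list that holds one entry, the list of rows, each a list of 6 numbers: the shift along the tool's x, y, z in mm, then the turn, a rotation vector about the tool's x, y, z in degrees. A call has 1 to 12 rows; each row shifts and turns the pose as measured when the row begins, along the tool's axes as they then stand; what a row does not reach is not made up. A row lasts 1/10 s, in which the tool goes at most 50 mm and 8.59 degrees, less where a joint would pass 70% of its speed; a pose out of reach is approached as far as the arm can. A call is refused whole if a number of a shift passes 50 or a number of a turn 8.59, either way. A call with a gripper value outside its range is refused whole. "fingers" is the opening, from 0 (shut) to 1 (fully open), set as the call begins (left out, the last holds). The fingers move at their own pace and stop on an object; "squeeze" is the grip in N (left out, the last holds). Time passes only in rows, so rows that do not move let the fingers close. It gives the time, the measured TCP pose, the force and the opening at its end, in the units of the state.
- get_state(): the state, without advancing time (a new reading comes with each control period).
- grab_frame(name): name is "scene" or "top"; returns the picture (480x640x3 uint8, red, green, blue); there is no depth.
- calibration(name): a dict with "camera_matrix" (3x3 intrinsics, pixels), "camera_from_world" (4x4, takes a point from world to camera coordinates). Camera axes: x right, y up, looking along -z (the intrinsics and any distortion apply to the point x, -y, -z); pixel columns grow to the right and rows downward; lengths in m; the calibration is good to about 2 mm. A picture is of the moment at which its call begins. calibration takes no time and is no camera call.
- job_done(): hands the job in, once; it reports no verdict.
Trained networks look in the newest picture that a camera, given by its name, has taken for a name from the list of things; names that differ only in an ending like _2 or _b are one class to them, and where a whole thing is asked for, a point or a joint stands for the part that bears it (a point fixed in the world has none). Each returns a list of dicts, best first, with "p" (0 to 1); they miss things now and then, are a little off and sometimes report something else, mostly with a low value. They report only what shows in the picture. A call takes as long as a camera call.
- recognise(camera, target): "location" ([column, row] in pixels, amid what is visible of it).
- masks_of(camera, target): "pixels" (480x640 bool, what is visible of it) and "location" ([column, row] in pixels, amid what is visible of it).
- landmark_of(camera, target): "location" ([column, row] in pixels: a listed point, or the origin of a listed thing).
The state is a dict: "clock": time; "q": joint angles; "qvel": joint speeds; "joint_efforts": joint torques, N m; "position": TCP position; "tcp_rot": TCP orientation; "wrist_force": force on the tool from outside, world axes, zero at the start; "moment": the same for the moment, N m; "grip_width": finger opening in m.
Only numpy, scipy, OpenCV 4.12 (cv2) and the standard library are available. Lean on these libraries where they do the work, as an engineer would, in place of code of your own. Each camera call takes 0.05 s, during which the arm holds its last target.

## Working session

There is one attempt and no reset: what is moved stays moved. The work goes in short steps, Python scripts to look and compute and a tool call to move; the robot and the scene stay as the last step left them, time stands still between calls to the robot, and variables do not carry over. Pictures are saved under pics/ and viewed, and the job is handed in when it is done.

Besides the shell and the picture viewer there is one more tool, called after "Call:" by a JSON object that holds its "api" and its "payload". apply_moves: Moves the arm, as the interface text tells. Its arguments: {"type":"object","properties":{"commands":{"type":"array","items":{"type":"array","items":{"type":"array","items":{"type":"number"}}}},"fingers":{"type":"number"},"squeeze":{"type":"number"}},"required":["commands"]}

```bash
ls; mkdir -p pics
python3 - <<'E'
from station import *
import cv2, numpy as np
s=get_state(); print(s)
for n in ("scene","top"):
    im=grab_frame(n); cv2.imwrite(f"pics/{n}0.png",im[:,:,::-1])
    c=calibration(n); print(n,{k:np.round(v,4).tolist() if not isinstance(v,str) else v for k,v in c.items()})
    for t in ("hole_mouth","hub_face","pin_grip","pin_seat","loop_bar","holder","tumbler","flask","crucible","timer","amber_bottle"):
        r=landmark_of(n,t); print(n,t,[(np.round(a["location"],1).tolist(),round(a["p"],2)) for a in r[:2]])
print(tcp_to_grasp if not callable(tcp_to_grasp) else tcp_to_grasp(), get_state()["clock"])
E
```

```text
pics
{'clock': 0.0, 'q': array([ 1.18697027e+00,  2.13356277e-01, -3.50495265e-02,  1.32350706e+00,
        1.21306631e-05,  1.57078912e+00]), 'qvel': array([ 1.43194609e-04, -3.00564491e-05, -6.36640788e-04,  2.12237600e-03,
        9.03472061e-04, -7.47278679e-04]), 'joint_efforts': array([-1.35295202e-03, -6.86157846e+01,  4.87122703e+01,  1.72423467e-02,
       -3.18861123e-05, -2.55979558e-05]), 'position': array([0.18710453, 0.46330544, 0.2308199 ]), 'tcp_rot': array([[ 3.74463947e-01, -4.29357406e-04, -9.27241375e-01],
       [ 9.27240802e-01, -1.03075077e-03,  3.74464193e-01],
       [-1.11653373e-03, -9.99999377e-01,  1.21387052e-05]]), 'wrist_force': array([-0.19929743,  0.15285517,  0.40497787]), 'moment': array([-0.00277063,  0.05874307,  0.02559209]), 'grip_width': 0.08554027060813583}
scene {'camera_matrix': [[541.5004, 0.0, 324.8665], [0.0, 541.5004, 235.551], [0.0, 0.0, 1.0]], 'camera_from_world': [[0.8152, -0.5792, 0.0039, -0.408], [0.3204, 0.4565, 0.83, -0.2633], [-0.4825, -0.6754, 0.5577, -1.0512], [0.0, 0.0, 0.0, 1.0]]}
scene hole_mouth [([392.9, 276.3], 0.78)]
sc
[... 411 characters left out ...]
.58)]
top {'camera_matrix': [[575.3117, 0.0, 318.4246], [0.0, 575.3117, 239.4355], [0.0, 0.0, 1.0]], 'camera_from_world': [[0.0234, -0.9996, -0.016, 0.0157], [0.9929, 0.0214, 0.1172, -0.5092], [-0.1168, -0.0187, 0.993, -1.5638], [0.0, 0.0, 0.0, 1.0]]}
top hole_mouth [([398.0, 229.5], 0.57)]
top hub_face [([400.6, 231.8], 0.88)]
top pin_grip [([236.6, 237.2], 0.81), ([397.4, 229.5], 0.74)]
top pin_seat [([238.4, 237.1], 0.74)]
top loop_bar [([235.9, 265.1], 0.73)]
top holder [([237.3, 243.2], 0.87)]
top tumbler [([395.2, 234.3], 0.86)]
top flask [([321.8, 280.4], 0.79)]
top crucible [([319.5, 208.2], 0.6)]
top timer [([457.5, 267.3], 0.75)]
top amber_bottle [([186.8, 211.9], 0.74)]
0.0187 1.2
```

View pics/scene0.png

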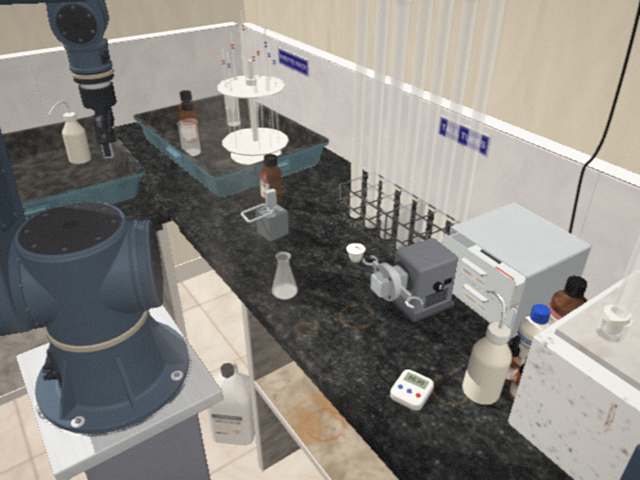

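View pics/top0.png

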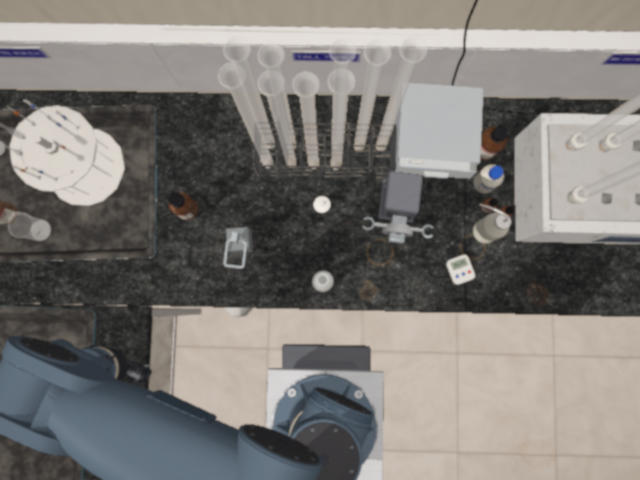

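The scene camera shows the pin in its holder at about (270,215), with its loop to the left. The tumbler and hub are at about (395,280). In the top view they are at (237,240) and (398,230). Next I'll crop closer and triangulate.

```bash
cat > h.py <<'E'
from station import *
import cv2, numpy as np
from scipy.optimize import least_squares
def proj(n,P):
    c=calibration(n);P=np.atleast_2d(P);T=c["camera_from_world"]
    p=P@T[:3,:3].T+T[:3,3]; p=p*[1,-1,-1]; q=p@c["camera_matrix"].T
    return q[:,:2]/q[:,2:]
def ray(n,uv,z):
    c=calibration(n);T=c["camera_from_world"];K=c["camera_matrix"]
    d=np.linalg.solve(K,[uv[0],uv[1],1])*[1,-1,-1]
    d=T[:3,:3].T@d; o=-T[:3,:3].T@T[:3,3]
    return o+d*(z-o[2])/d[2]
def tri(a,b):
    f=lambda P:np.r_[proj("scene",P)[0]-a,proj("top",P)[0]-b]
    r=least_squares(f,[.5,0,.1]);return r.x,np.abs(r.fun).max()
def crop(src,dst,x0,y0,w,h,k):
    im=cv2.imread(src)[y0:y0+h,x0:x0+w];cv2.imwrite(dst,cv2.resize(im,None,fx=k,fy=k,interpolation=cv2.INTER_CUBIC))
E
python3 - <<'E'
from h import *
L={"hub_face?":((392.9,276.3),(400.6,231.8)),"grip":((268.4,196),(236.6,237.2)),"seat":((274,209.2),(238.4,237.1)),"bar":((243.1,217.2),(235.9,265.1)),"holder":((271.7,229),(237.3,243.2)),
"flask":((284.8,291.5),(321.8,280.4)),"cruc":((355.7,260),(319.5,208.2)),"timer":((409.4,393.6),(457.5,267.3))}
for k,(a,b) in L.items():
    p,e=tri(a,b);print(k,p.round(4),round(e,1))
for k,uv,z in (("grip",(236.6,237.2),.114),("seat",(238.4,237.1),.07),("bar",(235.9,265.1),.089),("holder",(237.3,243.2),0),("tumb",(395.2,234.3),0),("hole",(398,229.5),.118),("hubf",(400.6,231.8),.13)): print(k,ray("top",uv,z).round(4))
for k,uv,z in (("grip",(268.4,196),.114),("seat",(274,209.2),.07),("bar",(243.1,217.2),.089),("hole",(392.9,276.3),.118),): print("S",k,ray("scene",uv,z).round(4))
crop("pics/scene0.png","pics/a.png",330,210,140,120,5)
crop("pics/top0.png","pics/b.png",340,150,120,110,6)
crop("pics/scene0.png","pics/c.png",220,140,100,110,5)
crop("pics/top0.png","pics/d.png",190,200,90,90,6)
E
```

```text
hub_face? [ 0.5288 -0.1929  0.1177] 2.1
grip [0.4975 0.2422 0.1146] 1.1
seat [0.507  0.2423 0.0713] 0.5
bar [0.4254 0.2484 0.0732] 1.6
holder [0.5    0.254  0.0053] 1.5
flask [ 0.3974  0.0154 -0.0008] 0.1
cruc [ 0.6073  0.0238 -0.0052] 1.7
timer [ 0.4403 -0.3638 -0.013 ] 1.0
grip [0.5002 0.241  0.114 ]
seat [0.5058 0.2432 0.07  ]
bar [0.4284 0.2439 0.089 ]
holder [0.4966 0.2568 0.    ]
tumb [ 0.5315 -0.1884  0.    ]
hole [ 0.5291 -0.182   0.118 ]
hubf [ 0.5215 -0.1874  0.13  ]
S grip [0.4955 0.2443 0.114 ]
S seat [0.5093 0.2436 0.07  ]
S bar [0.4107 0.227  0.089 ]
S hole [ 0.5327 -0.1949  0.118 ]
```

View pics/a.png

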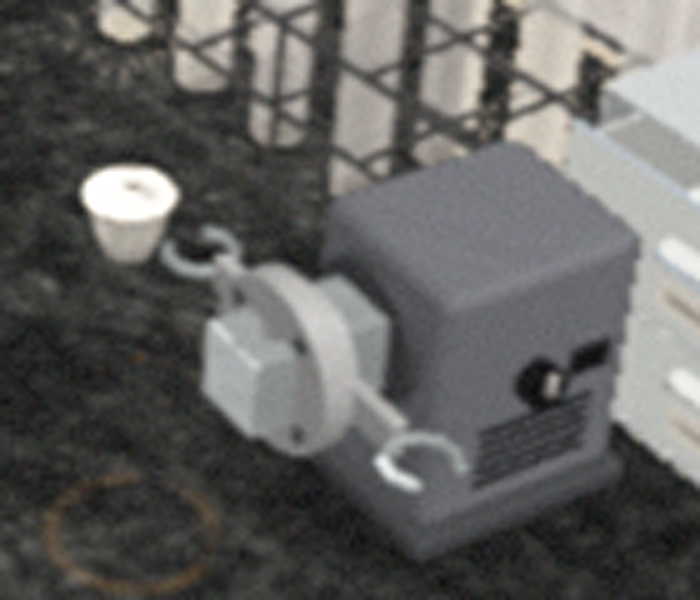

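View pics/b.png

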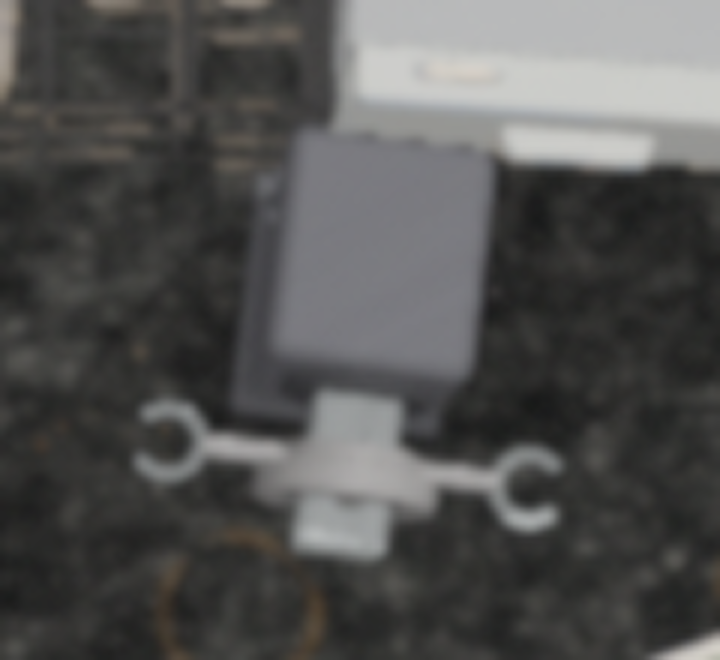

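View pics/c.png

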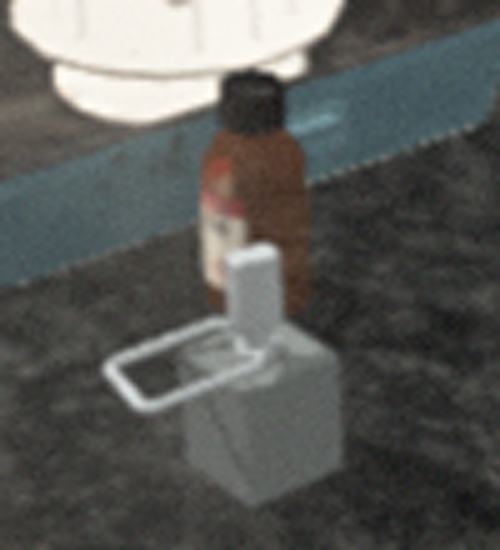

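View pics/d.png

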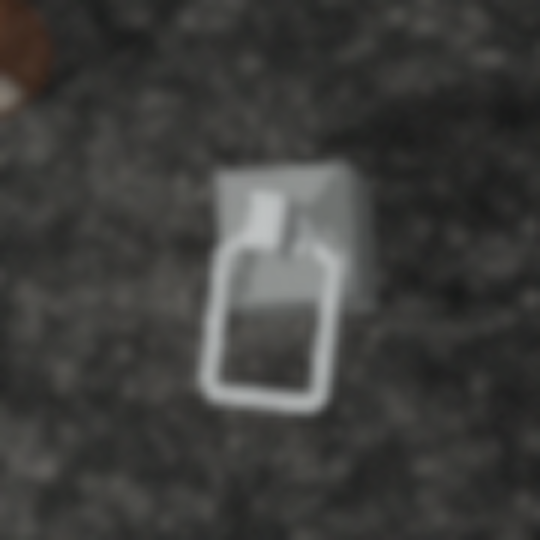

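The crops agree with the network finds. The shaft end is at about (383,285) in the scene view and (397,242) in the top view, and the hub covers the hole. Next I'll fit full poses with yaw to corner points.

Run:
```python
from h import *
A=lambda u,v:(330+u/5-.4,210+v/5-.4)
B=lambda u,v:(340+u/6-.4,150+v/6-.4)
C=lambda u,v:(220+u/5-.4,140+v/5-.4)
D=lambda u,v:(190+u/6-.4,200+v/6-.4)
def W(p,l):
    c,s=np.cos(p[2]),np.sin(p[2]);l=np.asarray(l)
    return np.c_[p[0]+c*l[:,0]-s*l[:,1],p[1]+s*l[:,0]+c*l[:,1],l[:,2]]
def fit(obs,p0,tag):
    def f(p): return np.concatenate([(proj(n,W(p,[l]))[0]-uv) for n,l,uv in obs])
    r=least_squares(f,p0,loss="soft_l1");print(tag,r.x.round(4),np.degrees(r.x[2]).round(2));print(r.fun.reshape(-1,2).round(1).tolist())
    for cam in("scene","top"):
        o2=[o for o in obs if o[0]==cam]
        g=lambda p: np.concatenate([(proj(n,W(p,[l]))[0]-uv) for n,l,uv in o2])
        q=least_squares(g,p0,loss="soft_l1").x;print("  ",cam,q[:2].round(4),np.degrees(q[2]).round(2))
m=.001
T=[("scene",(-24*m,18*m,118*m),A(207,318)),("scene",(-24*m,-18*m,118*m),A(255,365)),("scene",(-24*m,-18*m,82*m),A(250,437)),("scene",(-24*m,18*m,82*m),A(203,392)),
("top",(-24*m,18*m,118*m),B(292,550)),("top",(-24*m,-18*m,118*m),B(388,558)),("top",(42*m,18*m,118*m),B(315,390)),("top",(42*m,-18*m,118*m),B(405,400)),
("top",(155*m,45*m,141*m),B(300,128)),("top",(155*m,-45*m,141*m),B(496,150)),("top",(50*m,-45*m,141*m),B(470,382)),("top",(50*m,45*m,141*m),B(268,352)),
("scene",(50*m,-45*m,141*m),A(452,308)),("scene",(50*m,45*m,141*m),A(330,205)),("scene",(155*m,-45*m,141*m),A(640,240)),("scene",(155*m,45*m,141*m),A(510,140))]
fit(T,[.53,-.19,-.1],"tumbler")
P=[("top",(-74.5*m,0,71*m),D(266,399)),("top",(-74.5*m,25*m,71*m),D(207,395)),("top",(-74.5*m,-25*m,71*m),D(325,403)),
("scene",(-74.5*m,25*m,71*m),C(110,370)),("scene",(-74.5*m,-25*m,71*m),C(145,406)),
("scene",(-13*m,8*m,130*m),C(230,252)),("scene",(13*m,-8*m,130*m),C(277,248)),("scene",(-13*m,-8*m,88*m),C(245,345)),
("top",(13*m,8*m,130*m),D(252,190)),("top",(13*m,-8*m,130*m),D(287,194)),("top",(-13*m,8*m,130*m),D(247,240)),("top",(-13*m,-8*m,130*m),D(277,247)),
("scene",(0,0,114*m),(268.4,196)),("top",(0,0,114*m),(236.6,237.2)),("scene",(0,0,70*m),(274,209.2)),("top",(0,0,70*m),(238.4,237.1))]
fit(P,[.5,.24,-.1],"pin")
for z in (0,.07,.14): print("amber",ray("top",(186.8,211.9),z).round(3))
# tcp check
s=get_state();print(proj("scene",s["position"]),proj("top",s["position"]))
```

```text
tumbler [ 0.5228 -0.1825 -0.1096] -6.28
[[-0.3, 0.5], [-0.1, 0.8], [-0.2, 0.1], [-0.3, -0.7], [2.0, -1.2], [-0.3, -0.8], [1.1, 0.7], [-0.2, 0.8], [-0.6, -0.9], [1.1, -0.2], [0.9, 0.7], [-0.1, 1.2], [-0.7, -0.5], [-2.1, -2.6], [2.1, -1.8], [0.9, -2.8]]
   scene [ 0.522 -0.184] -7.0
   top [ 0.523  -0.1811] -6.49
pin [ 0.5017  0.2444 -0.0935] -5.36
[[0.2, -0.3], [0.9, -0.7], [-0.4, 0.1], [-0.4, -1.0], [0.3, 0.8], [-1.4, -0.3], [1.1, 0.7], [-0.8, -2.0], [0.4, -0.7], [0.6, -0.7], [-0.1, 0.8], [0.9, 0.3], [2.1, -0.7], [-1.3, -0.6], [-2.6, 0.7], [-0.5, 1.5]]
   scene [0.502  0.2429] -5.99
   top [0.5015 0.2447] -5.31
amber [0.583 0.405 0.   ]
amber [0.572 0.387 0.07 ]
amber [0.561 0.369 0.14 ]
[[111.24501486 153.70078334]] [[129.95826943 360.14973121]]
```

```bash
cat >> h.py <<'E'
TUM=[.5228,-.1822,np.radians(-6.5)]; PIN=[.5017,.2440,np.radians(-5.5)]
def loc(fr,l):
    c,s=np.cos(fr[2]),np.sin(fr[2]);return np.array([fr[0]+c*l[0]-s*l[1],fr[1]+s*l[0]+c*l[1],l[2]])
def inv(fr,w):
    c,s=np.cos(fr[2]),np.sin(fr[2]);d=np.asarray(w)[:2]-fr[:2];return np.array([c*d[0]+s*d[1],-s*d[0]+c*d[1],w[2]])
def Rt(yaw): # tool frame aligned with frame yaw: x=frame y, y=down, z=-frame x
    c,s=np.cos(yaw),np.sin(yaw);return np.array([[-s,0,-c],[c,0,-s],[0,-1,0]],float)
def delta(target,yaw):
    from scipy.spatial.transform import Rotation as Ro
    s=get_state();R=s["tcp_rot"];r=Ro.from_matrix(R.T@Rt(yaw)).as_rotvec(degrees=True)
    R2=Rt(yaw);d=np.asarray(target)-s["position"]
    print("clock %.2f"%s["clock"],"pos",s["position"].round(4),"shift in tgt axes mm",(R2.T@d*1000).round(1),"turn",r.round(2),"now-axes mm",(R.T@d*1000).round(1),"F",s["wrist_force"].round(1),"w",round(s["grip_width"],4))
E
python3 - <<'E'
from h import *
delta(loc(TUM,(-.048,0,.200)),TUM[2])
E
```

```text
clock 1.20 pos [0.1872 0.4636 0.2313] shift in tgt axes mm [-603.7   31.3 -358.5] turn [ -0.   -15.49   0.  ] now-axes mm [-486.    31.3 -506.7] F [ 0.1 -0.5 -0.8] w 0.0852
```

Call:
{"api": "apply_moves", "payload": {"commands": [[[0, 0, 0, 0, -7.75, 0], [0, 0, 0, 0, -7.75, 0], [0, 0, 0, 0, 0, 0]]], "fingers": 0, "squeeze": 40}}

```text
clock: 1.5
position: [0.1872, 0.4636, 0.2313]
tcp_rot: [[0.105, 0.0, -0.994], [0.994, 0.0, 0.105], [0.0, -1.0, 0.0]]
wrist_force: [0.7, 0.1, -1.2]
grip_width: 0.0441
```

Run:
```python
from h import *
delta(loc(TUM,(-.048,0,.200)),TUM[2])
```

```text
clock 1.50 pos [0.1872 0.4636 0.2313] shift in tgt axes mm [-603.7   31.3 -358.5] turn [-0.    0.48  0.  ] now-axes mm [-606.6   31.3 -353.5] F [ 0.7  0.1 -1.2] w 0.0441
```

Call:
{"api": "apply_moves", "payload": {"commands": [[[-40, 0, -24, 0, 0.2, 0], [-40, 0, -24, 0, 0.2, 0], [-40, 0, -24, 0, 0, 0], [-40, 0, -24, 0, 0, 0], [-40, 0, -24, 0, 0, 0], [-40, 0, -24, 0, 0, 0], [-40, 0, -24, 0, 0, 0], [-40, 0, -24, 0, 0, 0], [-40, 0, -24, 0, 0, 0], [-40, 0, -24, 0, 0, 0], [-40, 0, -24, 0, 0, 0], [-40, 0, -24, 0, 0, 0]]]}}

```text
clock: 2.7
position: [0.413, -0.0646, 0.2317]
tcp_rot: [[0.157, 0.006, -0.988], [0.988, 0.002, 0.157], [0.003, -1.0, -0.006]]
wrist_force: [1.2, 1.5, 0.2]
grip_width: 0.0005
```

Run:
```python
from h import *
delta(loc(TUM,(-.048,0,.200)),TUM[2])
```

```text
clock 2.70 pos [ 0.413  -0.0646  0.2317] shift in tgt axes mm [-104.4   31.7  -74.4] turn [ 0.33 -2.52  0.14] now-axes mm [-101.1   31.9  -78.7] F [1.2 1.5 0.2] w 0.0005
```

Call:
{"api": "apply_moves", "payload": {"commands": [[[-35, 10, -26, 0.3, -2.5, 0], [-35, 10, -24, 0, 0, 0], [-31, 11, -23, 0, 0, 0], [0, 0, 0, 0, 0, 0], [0, 0, 0, 0, 0, 0]]]}}

```text
clock: 3.2
position: [0.4746, -0.1856, 0.1991]
tcp_rot: [[0.141, 0.002, -0.99], [0.99, 0.002, 0.141], [0.002, -1.0, -0.002]]
wrist_force: [-1.3, 0.7, -0.1]
grip_width: -0.0
```

Run:
```python
from h import *
delta(loc(TUM,(-.048,0,.127)),TUM[2])
im=grab_frame("scene");cv2.imwrite("pics/s1.png",im[:,:,::-1]);im=grab_frame("top");cv2.imwrite("pics/t1.png",im[:,:,::-1])
crop("pics/s1.png","pics/s1c.png",330,170,150,150,4);crop("pics/t1.png","pics/t1c.png",340,150,120,120,5)
```

```text
clock 3.20 pos [ 0.4746 -0.1856  0.1991] shift in tgt axes mm [ 8.8 72.1  0.5] turn [ 0.1  -1.6   0.12] now-axes mm [ 8.7 72.1  0.9] F [-1.3  0.7 -0.1] w -0.0
```

View pics/s1c.png

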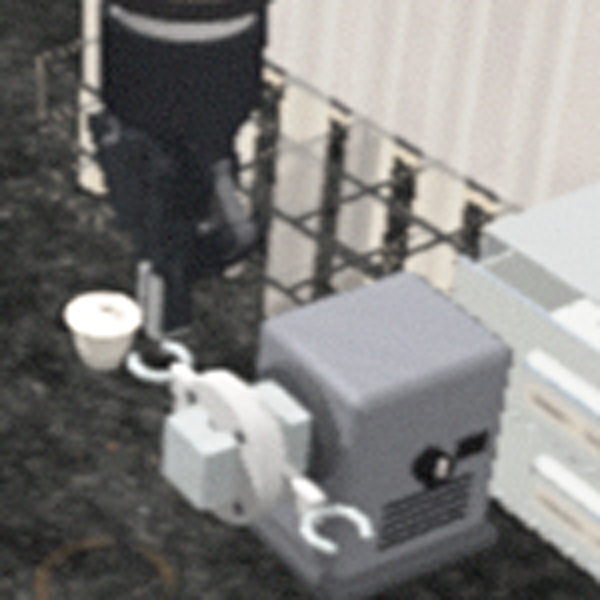

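View pics/t1c.png

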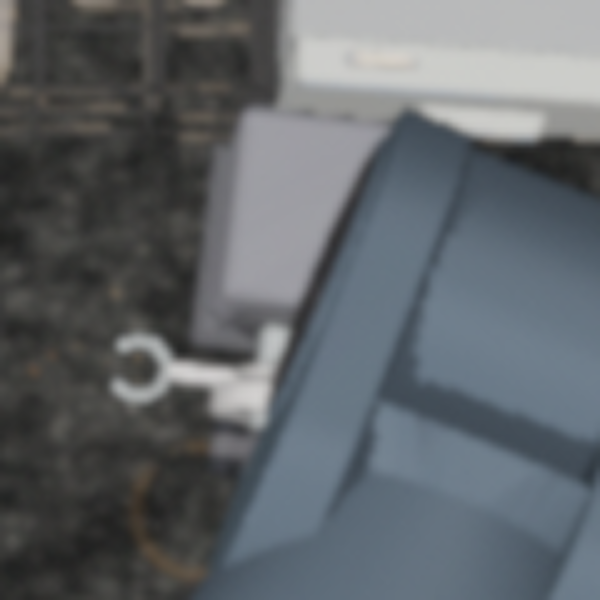

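The closed fingers hang above and in front of the shaft end, with the tip at about (371,251) in the scene view. The arm hides the shaft from the top camera. The path down is clear.

Call:
{"api": "apply_moves", "payload": {"commands": [[[4, 20, 0, 0, -0.8, 0], [4, 20, 0, 0, -0.8, 0], [0, 20, 0, 0, 0, 0], [0, 12, 0, 0, 0, 0], [0, 0, 0, 0, 0, 0]]]}}

```text
clock: 3.8
position: [0.476, -0.1715, 0.1289]
tcp_rot: [[0.109, 0.008, -0.994], [0.994, 0.0, 0.109], [0.001, -1.0, -0.008]]
wrist_force: [-1.0, 1.4, 0.6]
grip_width: 0.0003
```

Run:
```python
from h import *
delta(loc(TUM,(.005,0,.127)),TUM[2])
print(proj("scene",get_state()["position"]))
im=grab_frame("scene");cv2.imwrite("pics/s2.png",im[:,:,::-1])
crop("pics/s2.png","pics/s2c.png",330,170,150,150,4)
```

```text
clock 3.80 pos [ 0.476  -0.1715  0.1289] shift in tgt axes mm [ -5.3   1.9 -52.7] turn [0.46 0.23 0.06] now-axes mm [ -5.5   2.3 -52.7] F [-1.   1.4  0.6] w 0.0003
[[364.44364408 276.18841157]]
```

View pics/s2c.png

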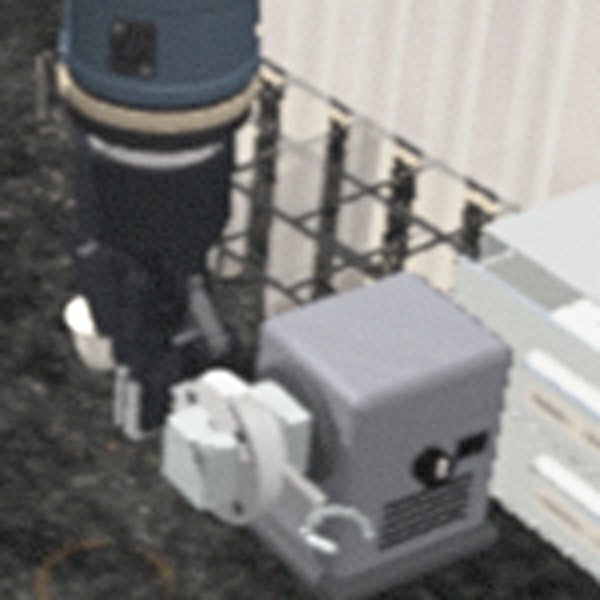

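The fingertip shows at (364,278) against a predicted (364,276), so calibration holds. Now the push, in steps.

Call:
{"api": "apply_moves", "payload": {"commands": [[[-3, 1, -8, 0, 0, 0], [-2.5, 1, -8, 0, 0, 0], [0, 0, -6, 0, 0, 0], [0, 0, -6, 0, 0, 0], [0, 0, -5, 0, 0, 0], [0, 0, -5, 0, 0, 0]]]}}

```text
clock: 4.45
position: [0.5178, -0.1818, 0.1314]
tcp_rot: [[0.109, 0.013, -0.994], [0.994, -0.001, 0.109], [-0.0, -1.0, -0.013]]
wrist_force: [-2.7, 0.7, 1.2]
grip_width: -0.0001
```

Run:
```python
from h import *
delta(loc(TUM,(.005,0,.127)),TUM[2])
```

```text
clock 4.45 pos [ 0.5178 -0.1818  0.1314] shift in tgt axes mm [  0.1   4.4 -10. ] turn [ 0.73  0.23 -0.  ] now-axes mm [  0.1   4.5 -10. ] F [-2.7  0.7  1.2] w -0.0001
```

Call:
{"api": "apply_moves", "payload": {"commands": [[[0, 0, -4, 0, 0, 0], [0, 0, -4, 0, 0, 0], [0, 0, -3, 0, 0, 0]]]}}

```text
clock: 4.75
position: [0.5287, -0.1829, 0.1312]
tcp_rot: [[0.109, 0.01, -0.994], [0.994, -0.001, 0.109], [-0.0, -1.0, -0.01]]
wrist_force: [-23.0, 2.0, 13.1]
grip_width: -0.0001
```

Run:
```python
from h import *
delta(loc(TUM,(.005,0,.127)),TUM[2])
```

```text
clock 4.75 pos [ 0.5287 -0.1829  0.1312] shift in tgt axes mm [0.1 4.2 1. ] turn [ 0.58  0.22 -0.  ] now-axes mm [0.1 4.2 1. ] F [-23.    2.   13.1] w -0.0001
```

The force rose to 23 N right where the home position was predicted, so the hub is against its stop. I'll back off, rise, and look.

Call:
{"api": "apply_moves", "payload": {"commands": [[[0, 0, 0, 0, 0, 0], [0, 0, 20, 0, 0, 0], [0, 0, 20, 0, 0, 0], [0, -30, 10, 0, 0, 0], [10, -40, 0, 0, 0, 0], [30, -30, 0, 0, 0, 0], [40, 0, 0, 0, 0, 0], [45, 0, 0, 0, 0, 0], [45, 0, 0, 0, 0, 0], [40, 0, 0, 0, 0, 0]]], "fingers": 0.8}}

```text
clock: 5.75
position: [0.5019, 0.0346, 0.2356]
tcp_rot: [[0.118, 0.015, -0.993], [0.993, -0.0, 0.118], [0.001, -1.0, -0.014]]
wrist_force: [0.9, -1.5, 0.1]
grip_width: 0.0685
```

Run:
```python
from h import *
delta(loc(PIN,(0,0,.230)),PIN[2])
for n in("scene","top"):
    im=grab_frame(n);cv2.imwrite(f"pics/{n}3.png",im[:,:,::-1])
    for t in ("hole_mouth","hub_face"):
        r=landmark_of(n,t); print(n,t,[(np.round(a["location"],1).tolist(),round(a["p"],2)) for a in r[:2]])
print(proj("scene",loc(TUM,(0,0,.118))),proj("top",loc(TUM,(0,0,.118))))
crop("pics/scene3.png","pics/s3c.png",350,230,110,110,5);crop("pics/top3.png","pics/t3c.png",340,150,120,110,5)
```

```text
clock 5.75 pos [0.5019 0.0346 0.2356] shift in tgt axes mm [208.4   5.6  20.3] turn [ 0.83 -1.27  0.06] now-axes mm [207.9   5.5  25. ] F [ 0.9 -1.5  0.1] w 0.0685
scene hole_mouth [([388.3, 271.8], 0.75)]
scene hub_face [([392.9, 269.9], 0.68)]
top hole_mouth [([234.6, 236.1], 0.71), ([397.5, 232.6], 0.58)]
top hub_face [([402.9, 225.8], 0.88)]
[[385.20293505 274.89146435]] [[398.04733085 231.87282263]]
```

View pics/s3c.png

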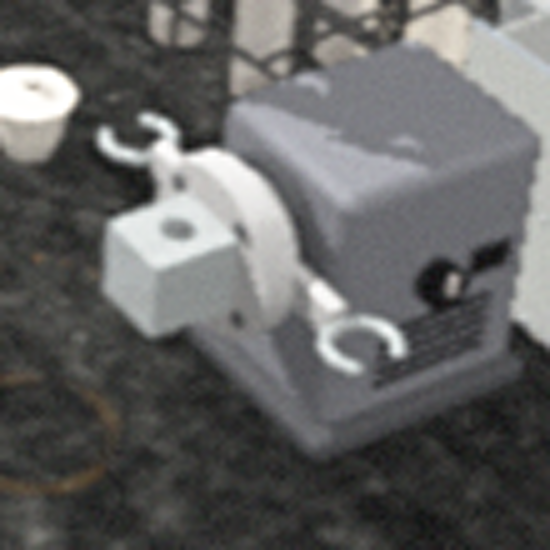

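View pics/t3c.png

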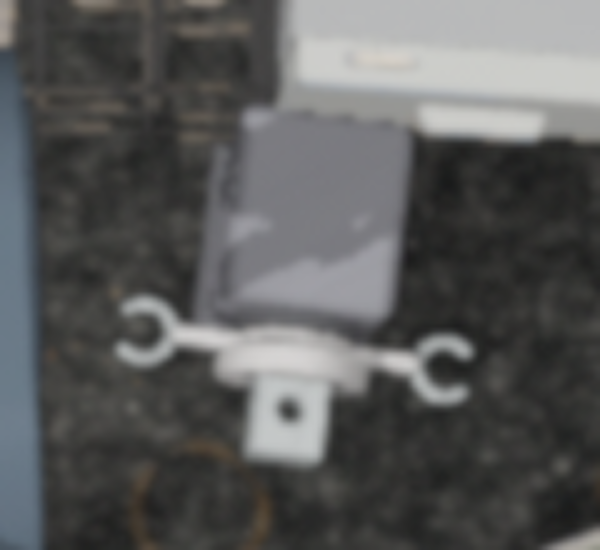

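The hub is fully back and the hole is clear, at about (385.4,275.2) in the scene view and (397.6,231.2) in the top view, within 1 px of prediction. Next I'll refine its position with dark-spot centroids and move to the pin.

Run:
```python
from h import *
for n,(u,v) in (("scene",(385.4,275.2)),("top",(397.6,231.2))):
    g=cv2.cvtColor(cv2.imread(f"pics/{n}3.png"),cv2.COLOR_BGR2GRAY).astype(float)
    r=4;x0,y0=int(round(u))-r,int(round(v))-r;w=g[y0:y0+2*r+1,x0:x0+2*r+1]
    wt=np.clip(np.median(w)-15-w,0,None);yy,xx=np.mgrid[y0:y0+2*r+1,x0:x0+2*r+1]
    c=((wt*xx).sum()/wt.sum(),(wt*yy).sum()/wt.sum());print(n,np.round(c,2),ray(n,c,.117).round(4))
print(loc(TUM,(0,0,.118)))
```

```text
scene [385.22 275.51] [ 0.5224 -0.1828  0.117 ]
top [397.38 231.61] [ 0.5236 -0.1806  0.117 ]
[ 0.5228 -0.1822  0.118 ]
```

Call:
{"api": "apply_moves", "payload": {"commands": [[[45, 0, 5, 0.8, -1.2, 0], [45, 0, 5, 0, 0, 0], [45, 0, 5, 0, 0, 0], [40, 0, 3, 0, 0, 0], [25, 0, 0, 0, 0, 0], [0, 0, 0, 0, 0, 0], [0, 0, 0, 0, 0, 0]]]}}

```text
clock: 6.75
position: [0.5081, 0.2301, 0.235]
tcp_rot: [[0.114, 0.0, -0.994], [0.994, -0.0, 0.114], [-0.0, -1.0, -0.0]]
wrist_force: [-0.2, -0.4, 0.2]
grip_width: 0.0684
```

Run:
```python
from h import *
delta(loc(PIN,(0,0,.16)),PIN[2])
im=grab_frame("scene");cv2.imwrite("pics/s4.png",im[:,:,::-1])
crop("pics/s4.png","pics/s4c.png",210,90,130,150,4)
```

```text
clock 6.75 pos [0.5081 0.2301 0.235 ] shift in tgt axes mm [13.2 75.   7.7] turn [ 0.01 -1.03 -0.02] now-axes mm [13.1 75.   8. ] F [-0.2 -0.4  0.2] w 0.0684
```

View pics/s4c.png

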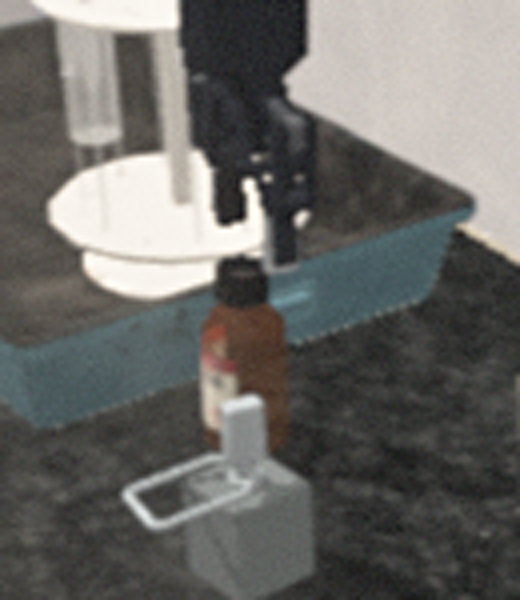

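The open fingers hang above the pin, clear of the bottle. Next I'll descend around the tab.

Call:
{"api": "apply_moves", "payload": {"commands": [[[7, 20, 4, 0, -0.5, 0], [6, 25, 4, 0, -0.5, 0], [0, 25, 0, 0, 0, 0], [0, 0, 0, 0, 0, 0], [0, 0, 0, 0, 0, 0]]]}}

```text
clock: 7.3
position: [0.5037, 0.2368, 0.1652]
tcp_rot: [[0.106, 0.003, -0.994], [0.994, 0.0, 0.106], [0.0, -1.0, -0.003]]
wrist_force: [0.3, -0.4, 1.2]
grip_width: 0.0683
```

Run:
```python
from h import *
delta(loc(PIN,(0,0,.096)),PIN[2])
im=grab_frame("scene");cv2.imwrite("pics/s5.png",im[:,:,::-1])
crop("pics/s5.png","pics/s5c.png",210,90,130,150,4)
```

```text
clock 7.30 pos [0.5037 0.2368 0.1652] shift in tgt axes mm [ 7.  69.2  2.7] turn [ 0.17 -0.57  0.03] now-axes mm [ 6.9 69.2  2.9] F [ 0.3 -0.4  1.2] w 0.0683
```

View pics/s5c.png

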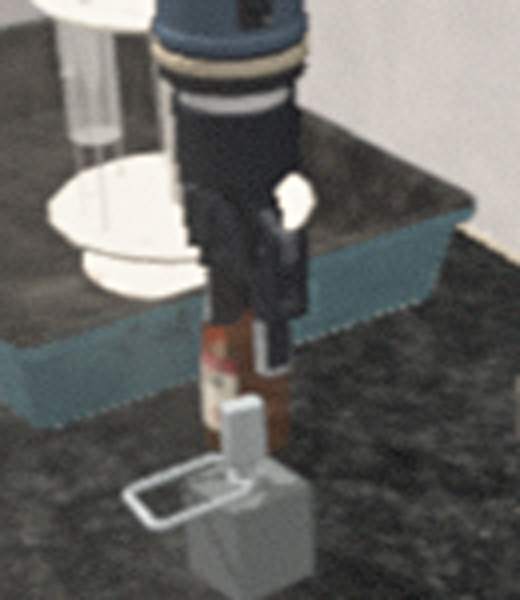

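Call:
{"api": "apply_moves", "payload": {"commands": [[[5, 0, 2, 0, -0.5, 0], [3, 10, 1, 0, 0, 0], [0, 0, 0, 0, 0, 0]]]}}

```text
clock: 7.65
position: [0.5031, 0.2455, 0.1574]
tcp_rot: [[0.098, 0.007, -0.995], [0.995, 0.002, 0.098], [0.003, -1.0, -0.006]]
wrist_force: [-0.6, -0.4, -0.2]
grip_width: 0.0684
```

Run:
```python
from h import *
delta(loc(PIN,(0,0,.096)),PIN[2])
```

```text
clock 7.65 pos [0.5031 0.2455 0.1574] shift in tgt axes mm [-1.6 61.4  1.2] turn [ 0.37 -0.12  0.15] now-axes mm [-1.8 61.4  1.6] F [-0.6 -0.4 -0.2] w 0.0684
```

Call:
{"api": "apply_moves", "payload": {"commands": [[[-1, 20, 0.5, 0.4, 0, 0], [-0.5, 20, 0.5, 0, 0, 0], [0, 14, 0, 0, 0, 0], [0, 5, 0, 0, 0, 0], [0, 0, 0, 0, 0, 0]]]}}

```text
clock: 8.15
position: [0.5029, 0.2455, 0.098]
tcp_rot: [[0.096, 0.002, -0.995], [0.995, 0.004, 0.096], [0.004, -1.0, -0.002]]
wrist_force: [-0.0, -1.3, 0.2]
grip_width: 0.0684
```

Run:
```python
from h import *
delta(loc(PIN,(0,0,.096)),PIN[2])
im=grab_frame("scene");cv2.imwrite("pics/s6.png",im[:,:,::-1])
crop("pics/s6.png","pics/s6c.png",210,90,130,150,4)
im=grab_frame("top");cv2.imwrite("pics/t6.png",im[:,:,::-1])
crop("pics/t6.png","pics/t6c.png",180,180,110,110,5)
```

```text
clock 8.15 pos [0.5029 0.2455 0.098 ] shift in tgt axes mm [-1.6  2.   1.1] turn [ 0.11 -0.03  0.23] now-axes mm [-1.7  2.   1.1] F [-0.  -1.3  0.2] w 0.0684
```

View pics/s6c.png

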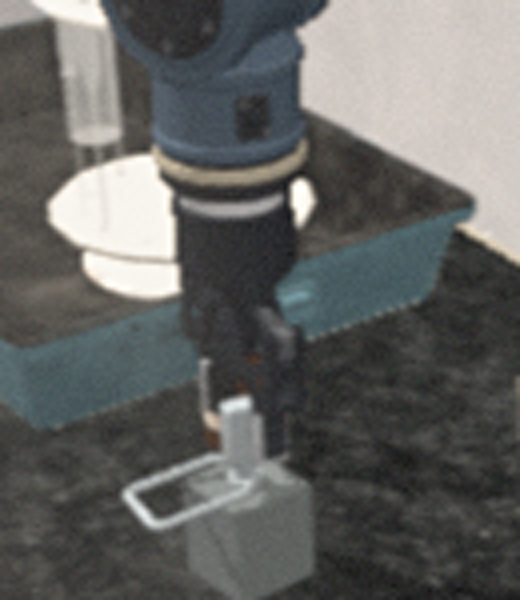

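View pics/t6c.png

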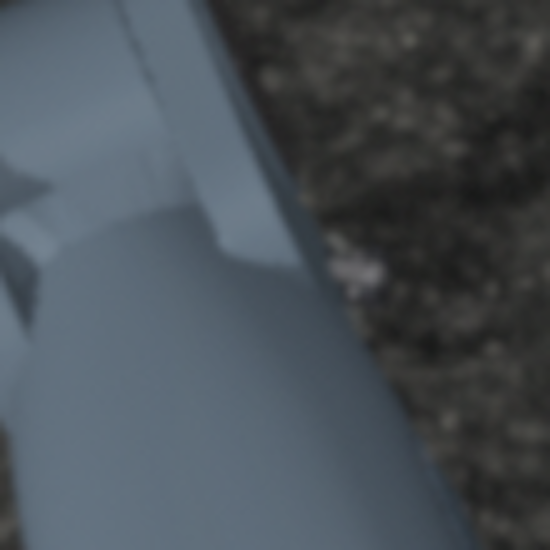

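In the scene view the tab, at about (268,195), stands between the two fingers. The arm hides it from the top camera. Now closing.

Call:
{"api": "apply_moves", "payload": {"commands": [[[0, 0, 0, 0, 0, 0], [0, 0, 0, 0, 0, 0], [0, 0, 0, 0, 0, 0], [0, 0, 0, 0, 0, 0], [0, 0, 0, 0, 0, 0], [0, 0, 0, 0, 0, 0], [0, 0, 0, 0, 0, 0], [0, 0, 0, 0, 0, 0]]], "fingers": 0, "squeeze": 60}}

```text
clock: 9.05
position: [0.5045, 0.2463, 0.1011]
tcp_rot: [[0.096, 0.006, -0.995], [0.995, 0.006, 0.096], [0.006, -1.0, -0.006]]
wrist_force: [0.7, -0.1, -0.2]
grip_width: 0.0152
```

Run:
```python
from h import *
delta(loc(PIN,(0,0,.096)),PIN[2]);print(get_state()["moment"])
```

```text
clock 9.05 pos [0.5045 0.2463 0.1011] shift in tgt axes mm [-2.5  5.1  2.5] turn [ 0.32 -0.03  0.36] now-axes mm [-2.6  5.   2.6] F [ 0.7 -0.1 -0.2] w 0.0152
[ 0.00962723 -0.00385473 -0.00474865]
```

The fingers stopped at 15 mm, so they hold the tab. Lifting.

Call:
{"api": "apply_moves", "payload": {"commands": [[[0, -10, 0, 0, 0, 0], [0, -20, 0, 0, 0, 0], [0, -25, 0, 0.2, 0, 0.2], [0, -30, 0, 0, 0, 0], [0, -30, 0, 0, 0, 0], [0, -20, 0, 0, 0, 0], [0, 0, 0, 0, 0, 0]]]}}

```text
clock: 9.75
position: [0.503, 0.2452, 0.2445]
tcp_rot: [[0.096, 0.002, -0.995], [0.995, 0.002, 0.096], [0.002, -1.0, -0.002]]
wrist_force: [0.4, 0.1, -2.1]
grip_width: 0.0152
```

Run:
```python
from h import *
delta(loc(TUM,(0,0,.235)),TUM[2]);print(get_state()["moment"])
im=grab_frame("scene");cv2.imwrite("pics/s7.png",im[:,:,::-1])
crop("pics/s7.png","pics/s7c.png",200,70,130,150,4)
```

```text
clock 9.75 pos [0.503  0.2452 0.2445] shift in tgt axes mm [-422.4    9.5  -68.1] turn [0.11 0.97 0.14] now-axes mm [-423.5    8.6  -60.9] F [ 0.4  0.1 -2.1] w 0.0152
[-0.012616   -0.02138143  0.04232709]
```

View pics/s7c.png

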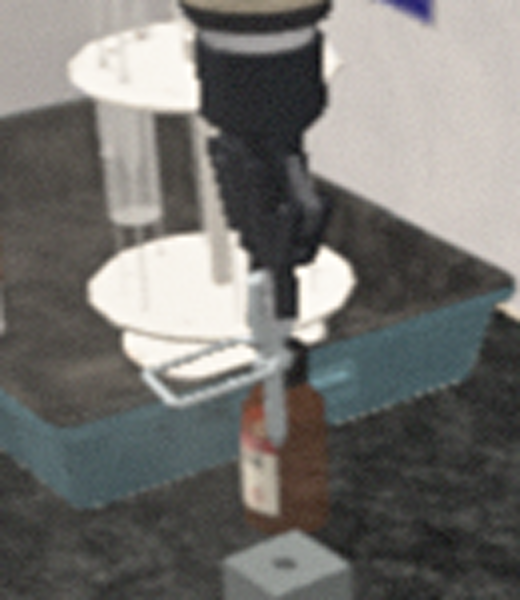

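Run:
```python
from h import *
p=np.array([.503,.2452]);zg=.2445+.019-.003
for nm,dz in(("tabtop",.016),("grip",0),("hinge",-.034),("seat",-.044),("tip",-.1)):
    q=proj("scene",[*p,zg+dz])[0];print(nm,q.round(1),((q-[200,70]+.4)*4).round(0))
print([((proj("scene",loc([*p,np.radians(-5.5)],(-.0745,s*.025,zg-.043)))[0]-[200,70]+.4)*4).round(0) for s in (1,-1)])
```

```text
tabtop [267.3 136.3] [271. 267.]
grip [267.6 142.4] [272. 291.]
hinge [268.4 155.2] [275. 342.]
seat [268.6 158.9] [276. 357.]
tip [269.8 179. ] [281. 438.]
[array([148., 366.]), array([180., 399.])]
```

Run:
```python
from h import *
crop("pics/s7.png","pics/s7d.png",230,130,60,55,12)
```

```text
(no output)
```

View pics/s7d.png

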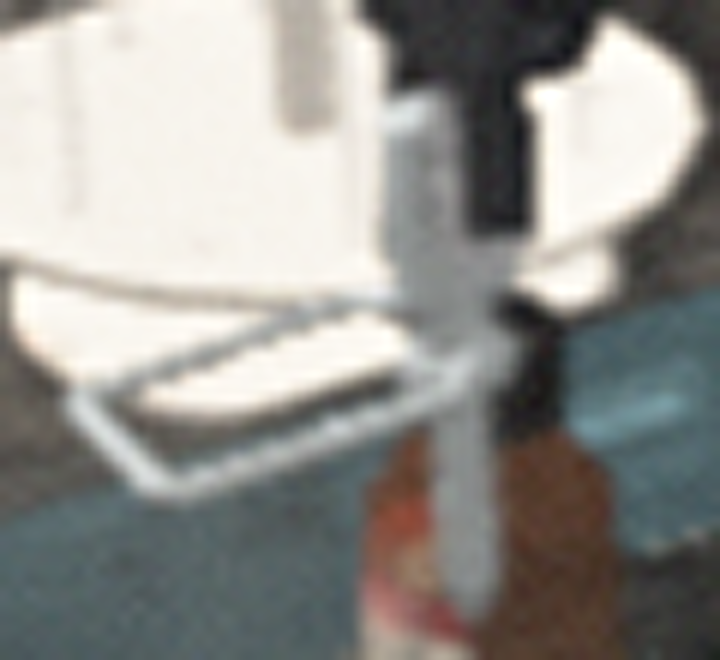

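The shank hangs upright to within about 1°. The pin sits about 2 mm to the loop side of the TCP and its seat is about 31 mm below it. I'll carry it over at this height.

Call:
{"api": "apply_moves", "payload": {"commands": [[[-30, 0, -4, 0, 0.5, 0], [-40, 0, -6, 0, 0.5, 0], [-40, 0, -6, 0, 0, 0], [-40, 0, -6, 0, 0, 0], [-40, 0, -6, 0, 0, 0], [-40, 0, -6, 0, 0, 0], [-40, 0, -6, 0, 0, 0], [-40, 0, -6, 0, 0, 0], [-40, 0, -6, 0, 0, 0], [-30, 0, -5, 0, 0, 0], [-15, 0, -3, 0, 0, 0], [0, 0, 0, 0, 0, 0]]]}}

```text
clock: 11.0
position: [0.5115, -0.1689, 0.2269]
tcp_rot: [[0.112, -0.018, -0.994], [0.994, 0.003, 0.112], [0.001, -1.0, 0.018]]
wrist_force: [0.3, 0.8, -1.6]
grip_width: 0.0147
```

```bash
sed -i 's/^TUM=\[.5228,-.1822/TUM=[.5230,-.1818/' h.py
python3 - <<'E'
from h import *
delta(loc(TUM,(.002,0,.225)),TUM[2])
E
```

```text
clock 11.00 pos [ 0.5115 -0.1689  0.2269] shift in tgt axes mm [-11.5   1.9 -14.9] turn [-1.03  0.07  0.03] now-axes mm [-11.5   1.7 -14.9] F [ 0.3  0.8 -1.6] w 0.0147
```

Call:
{"api": "apply_moves", "payload": {"commands": [[[-5, 0, -6, -0.6, 0, 0], [-4, 0, -5, -0.4, 0, 0], [-2, 0, -3, 0, 0, 0], [0, 0, 0, 0, 0, 0]]]}}

```text
clock: 11.4
position: [0.5247, -0.1801, 0.2249]
tcp_rot: [[0.11, -0.001, -0.994], [0.994, 0.002, 0.11], [0.002, -1.0, 0.002]]
wrist_force: [0.2, -0.7, -1.5]
grip_width: 0.015
```

Run:
```python
from h import *
delta(loc(TUM,(.002,0,.212)),TUM[2])
```

```text
clock 11.40 pos [ 0.5247 -0.1801  0.2249] shift in tgt axes mm [-1.9 12.9 -0.5] turn [-0.09  0.17  0.1 ] now-axes mm [-1.9 12.9 -0.6] F [ 0.2 -0.7 -1.5] w 0.015
```

Call:
{"api": "apply_moves", "payload": {"commands": [[[-1.5, 6, -0.5, 0, 0, 0], [-0.4, 6, 0, 0, 0, 0], [0, 0, 0, 0, 0, 0]]]}}

```text
clock: 11.7
position: [0.5252, -0.181, 0.2118]
tcp_rot: [[0.109, -0.001, -0.994], [0.994, 0.002, 0.109], [0.002, -1.0, 0.002]]
wrist_force: [-0.7, -0.2, -2.6]
grip_width: 0.015
```

Run:
```python
from h import *
delta(loc(TUM,(.002,0,.212)),TUM[2])
s=get_state();x=inv(TUM,s["position"])
t=loc(TUM,(x[0]-.002,x[1],x[2]-.087));h=loc(TUM,(0,0,.118))
k=lambda P:((proj("scene",P)[0]-[355,230]+.46)*9).round(0)
print("tip",k(t),"hole",k(h), "seat",k(loc(TUM,(x[0]-.002,x[1],x[2]-.031))))
im=grab_frame("scene");cv2.imwrite("pics/s8.png",im[:,:,::-1])
crop("pics/s8.png","pics/s8c.png",355,230,70,65,9)
im=grab_frame("top");cv2.imwrite("pics/t8.png",im[:,:,::-1])
```

```text
clock 11.70 pos [ 0.5252 -0.181   0.2118] shift in tgt axes mm [-1.  -0.2  0.1] turn [-0.09  0.26  0.11] now-axes mm [-1.  -0.2  0.1] F [-0.7 -0.2 -2.6] w 0.015
tip [275. 381.] hole [275. 407.] seat [292. 181.]
```

View pics/s8c.png

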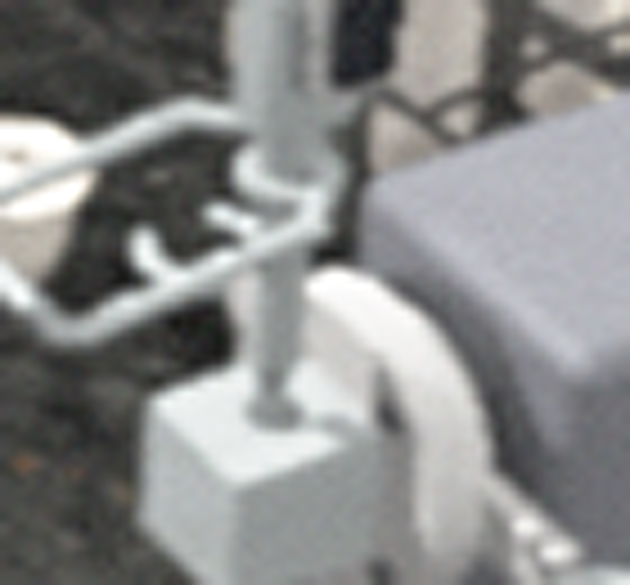

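View pics/t8.png

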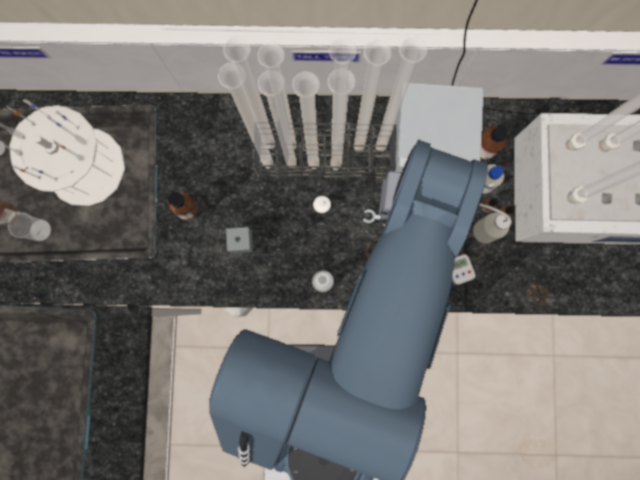

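The tip at about (272,395) in the crop is right above the hole's dark mouth at about (275,410). The prediction for both columns was 275. I'll lower gently and watch the force.

Call:
{"api": "apply_moves", "payload": {"commands": [[[-0.7, 4, 0, 0, 0, 0], [0, 4, 0, 0, 0, 0], [0, 4, 0, 0, 0, 0]]]}}

```text
clock: 12.1
position: [0.5256, -0.1819, 0.2005]
tcp_rot: [[0.109, 0.001, -0.994], [0.994, 0.001, 0.109], [0.001, -1.0, -0.0]]
wrist_force: [-0.3, 0.2, -2.2]
grip_width: 0.0152
```

Run:
```python
from h import *
delta(loc(TUM,(.002,0,.149)),TUM[2]);print(get_state()["moment"].round(2))
print(ray("top",(237.4,239),.069))
im=grab_frame("scene");cv2.imwrite("pics/s9.png",im[:,:,::-1])
crop("pics/s9.png","pics/s9c.png",355,230,70,65,9)
```

```text
clock 12.10 pos [ 0.5256 -0.1819  0.2005] shift in tgt axes mm [-0.2 51.5  0.6] turn [0.02 0.25 0.08] now-axes mm [-0.2 51.5  0.6] F [-0.3  0.2 -2.2] w 0.0152
[-0.01 -0.   -0.  ]
[0.50063641 0.24590187 0.069     ]
```

View pics/s9c.png

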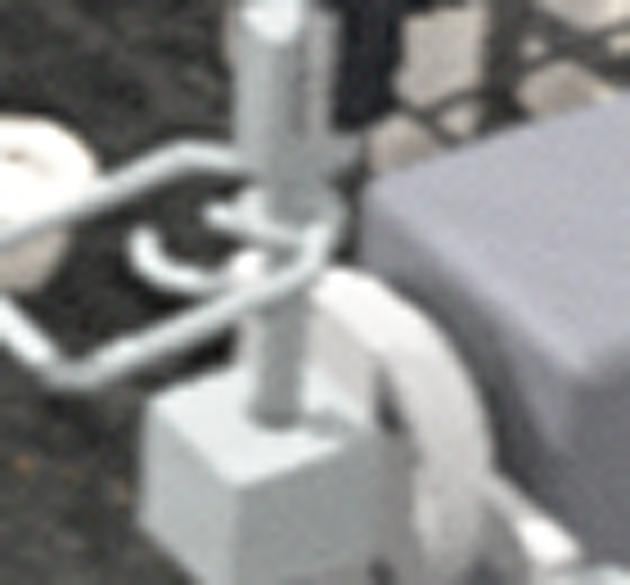

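The taper is now inside the mouth, the shank meets the top face at (278,415) in the crop, and there is no contact force. Continuing down.

Call:
{"api": "apply_moves", "payload": {"commands": [[[0, 4, 0.2, 0, 0, 0], [0, 4, 0, 0, 0, 0], [0, 4, 0, 0, 0, 0]]]}}

```text
clock: 12.45
position: [0.5257, -0.1819, 0.1873]
tcp_rot: [[0.109, 0.001, -0.994], [0.994, 0.001, 0.109], [0.002, -1.0, -0.001]]
wrist_force: [0.7, -0.1, -2.2]
grip_width: 0.0152
```

Run:
```python
from h import *
delta(loc(TUM,(.002,0,.149)),TUM[2]);print(get_state()["moment"].round(2))
```

```text
clock 12.45 pos [ 0.5257 -0.1819  0.1873] shift in tgt axes mm [-0.2 38.3  0.7] turn [0.06 0.25 0.09] now-axes mm [-0.3 38.3  0.8] F [ 0.7 -0.1 -2.2] w 0.0152
[-0.01 -0.27  0.02]
```

Call:
{"api": "apply_moves", "payload": {"commands": [[[0, 5, 0.3, 0, 0, 0], [0, 5, 0, 0, 0, 0], [0, 5, 0, 0, 0, 0]]]}}

```text
clock: 12.75
position: [0.5256, -0.1819, 0.1711]
tcp_rot: [[0.109, 0.002, -0.994], [0.994, 0.001, 0.109], [0.001, -1.0, -0.002]]
wrist_force: [0.5, -0.3, -0.7]
grip_width: 0.0146
```

Run:
```python
from h import *
delta(loc(TUM,(.002,0,.149)),TUM[2]);print(get_state()["moment"].round(2))
```

```text
clock 12.75 pos [ 0.5256 -0.1819  0.1711] shift in tgt axes mm [-0.2 22.1  0.6] turn [0.09 0.25 0.08] now-axes mm [-0.2 22.1  0.7] F [ 0.5 -0.3 -0.7] w 0.0146
[-0.03 -0.36 -0.03]
```

Call:
{"api": "apply_moves", "payload": {"commands": [[[0, 5, 0.2, 0, 0, 0], [0, 5, 0, 0, 0, 0], [0, 4, 0, 0, 0, 0]]]}}

```text
clock: 13.05
position: [0.5256, -0.1819, 0.1557]
tcp_rot: [[0.109, 0.002, -0.994], [0.994, 0.001, 0.109], [0.001, -1.0, -0.002]]
wrist_force: [1.5, 0.0, 0.2]
grip_width: 0.0149
```

Run:
```python
from h import *
delta(loc(TUM,(.002,0,.149)),TUM[2]);print(get_state()["moment"].round(2))
im=grab_frame("scene");cv2.imwrite("pics/s10.png",im[:,:,::-1])
crop("pics/s10.png","pics/s10c.png",340,225,90,80,7)
```

```text
clock 13.05 pos [ 0.5256 -0.1819  0.1557] shift in tgt axes mm [-0.2  6.7  0.6] turn [0.11 0.25 0.08] now-axes mm [-0.2  6.7  0.6] F [1.5 0.  0.2] w 0.0149
[-0.08 -0.45  0.01]
```

View pics/s10c.png

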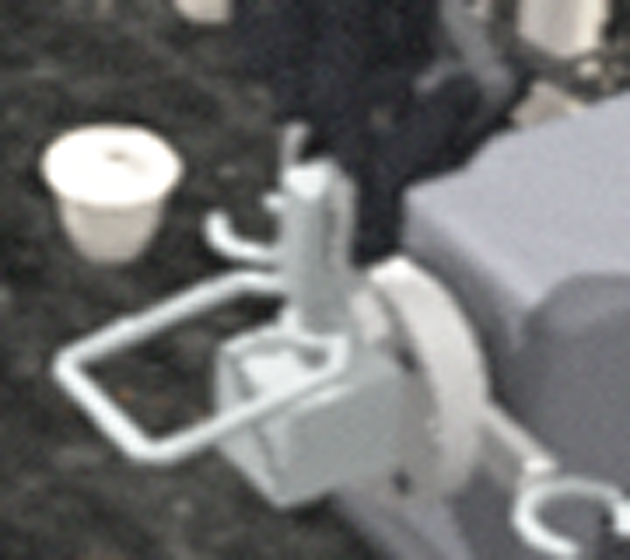

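The pin is nearly down, with the collar just above the shaft top and the loop on the free-end side. I'll do the last 7 mm in small steps.

Call:
{"api": "apply_moves", "payload": {"commands": [[[0, 2, 0.2, 0, 0, 0], [0, 2, 0, 0, 0, 0], [0, 1.5, 0, 0, 0, 0]]]}}

```text
clock: 13.4
position: [0.5256, -0.1819, 0.1496]
tcp_rot: [[0.109, 0.002, -0.994], [0.994, 0.001, 0.109], [0.001, -1.0, -0.002]]
wrist_force: [1.9, -0.4, -1.3]
grip_width: 0.0152
```

Run:
```python
from h import *
delta(loc(TUM,(.002,0,.149)),TUM[2]);print(get_state()["moment"].round(2))
```

```text
clock 13.40 pos [ 0.5256 -0.1819  0.1496] shift in tgt axes mm [-0.2  0.6  0.6] turn [0.13 0.26 0.08] now-axes mm [-0.2  0.6  0.6] F [ 1.9 -0.4 -1.3] w 0.0152
[ 0.   -0.5   0.02]
```

Call:
{"api": "apply_moves", "payload": {"commands": [[[0, 1.5, 0, 0, 0, 0], [0, 1, 0, 0, 0, 0]]]}}

```text
clock: 13.6
position: [0.5258, -0.182, 0.1489]
tcp_rot: [[0.109, 0.004, -0.994], [0.994, 0.0, 0.109], [0.001, -1.0, -0.004]]
wrist_force: [-6.7, 2.7, 18.8]
grip_width: 0.0151
```

Run:
```python
from h import *
delta(loc(TUM,(.002,0,.149)),TUM[2]);print(get_state()["moment"].round(2))
```

```text
clock 13.60 pos [ 0.5258 -0.182   0.1489] shift in tgt axes mm [-0.1 -0.1  0.8] turn [0.24 0.25 0.05] now-axes mm [-0.1 -0.1  0.8] F [-6.7  2.7 18.8] w 0.0151
[ 0.74  1.49 -0.04]
```

The collar seated with 19 N at exactly the expected height. Releasing.

Call:
{"api": "apply_moves", "payload": {"commands": [[[0, -0.5, 0, 0, 0, 0], [0, 0, 0, 0, 0, 0], [0, 0, 0, 0, 0, 0], [0, 0, 0, 0, 0, 0], [0, 0, 0, 0, 0, 0]]], "fingers": 0.6}}

```text
clock: 14.1
position: [0.5249, -0.1819, 0.1492]
tcp_rot: [[0.109, 0.003, -0.994], [0.994, 0.001, 0.109], [0.001, -1.0, -0.002]]
wrist_force: [0.5, -0.2, -0.1]
grip_width: 0.0517
```

Call:
{"api": "apply_moves", "payload": {"commands": [[[0, -10, 0, 0, 0, 0], [0, -20, 0, 0, 0, 0], [0, -30, 0, 0, 0, 0], [0, -20, 0, 0, 0, 0], [0, 0, 30, 0, 0, 0], [0, 0, 30, 0, 0, 0]]]}}

```text
clock: 14.7
position: [0.4657, -0.1754, 0.2346]
tcp_rot: [[0.108, 0.003, -0.994], [0.994, 0.0, 0.108], [0.001, -1.0, -0.003]]
wrist_force: [-0.9, 0.7, -0.2]
grip_width: 0.0509
```

Run:
```python
from h import *
delta(loc(TUM,(-.070,0,.150)),TUM[2])
im=grab_frame("scene");cv2.imwrite("pics/s11.png",im[:,:,::-1])
crop("pics/s11.png","pics/s11c.png",340,225,90,80,7)
m=.001
k=lambda P:((proj("scene",P)[0]-[340,225]+.43)*7).round(0)
print("bar",k(loc(TUM,(-.0745,.021,.119))),k(loc(TUM,(-.0745,-.021,.119))),"tabtop",k(loc(TUM,(0,0,.178))),"seat",k(loc(TUM,(0,0,.118))))
```

```text
clock 14.70 pos [ 0.4657 -0.1754  0.2346] shift in tgt axes mm [ 0.1 84.6 12.3] turn [0.15 0.3  0.04] now-axes mm [ 0.1 84.5 12.6] F [-0.9  0.7 -0.2] w 0.0509
bar [ 65. 385.] [142. 467.] tabtop [333. 185.] seat [319. 351.]
```

View pics/s11c.png

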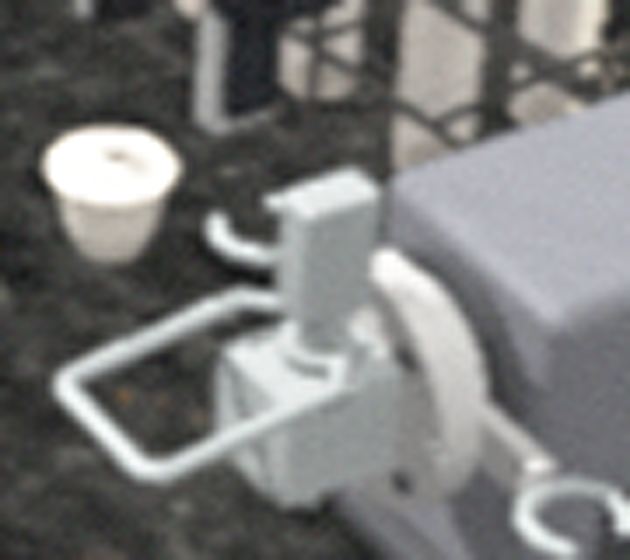

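The pin is fully seated, with the tab top at the predicted spot and the bar ends at (62,385) and (145,470) as predicted. Now I'll close the fingers and press the bar down.

Call:
{"api": "apply_moves", "payload": {"commands": [[[0, 10, 6, 0, 0.2, 0], [0, 20, 4, 0, 0, 0], [0, 20, 2, 0, 0, 0], [0, 20, 0, 0, 0, 0], [0, 15, 0, 0, 0, 0], [0, 0, 0, 0, 0, 0]]], "fingers": 0}}

```text
clock: 15.35
position: [0.4501, -0.1742, 0.1534]
tcp_rot: [[0.113, 0.009, -0.994], [0.994, -0.002, 0.113], [-0.001, -1.0, -0.009]]
wrist_force: [-0.1, 0.1, 0.6]
grip_width: -0.0002
```

Run:
```python
from h import *
delta(loc(TUM,(-.070,0,.128)),TUM[2])
im=grab_frame("scene");cv2.imwrite("pics/s12.png",im[:,:,::-1])
crop("pics/s12.png","pics/s12c.png",330,205,100,100,6)
```

```text
clock 15.35 pos [ 0.4501 -0.1742  0.1534] shift in tgt axes mm [ 0.7 25.4 -3.3] turn [ 0.5   0.02 -0.07] now-axes mm [ 0.7 25.4 -3.1] F [-0.1  0.1  0.6] w -0.0002
```

View pics/s12c.png

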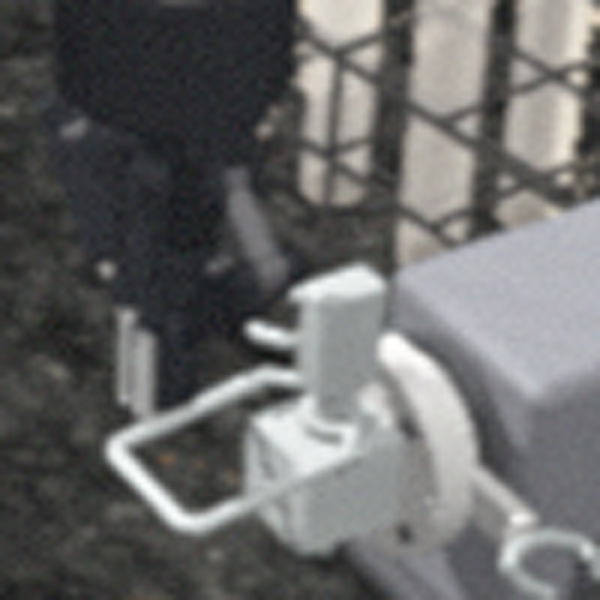

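The closed fingertips are above the bar, with the body clear of the tab. Pressing down now.

Call:
{"api": "apply_moves", "payload": {"commands": [[[0.5, 8, -2.5, 0.4, 0, 0], [0, 8, -0.5, 0, 0, 0], [0, 6, 0, 0, 0, 0], [0, 6, 0, 0, 0, 0]]]}}

```text
clock: 15.8
position: [0.4561, -0.1749, 0.1277]
tcp_rot: [[0.113, 0.006, -0.994], [0.994, -0.003, 0.113], [-0.003, -1.0, -0.007]]
wrist_force: [-0.5, -0.4, -1.2]
grip_width: -0.0002
```

Run:
```python
from h import *
delta(loc(TUM,(-.067,0,.078)),TUM[2])
```

```text
clock 15.80 pos [ 0.4561 -0.1749  0.1277] shift in tgt axes mm [ 0.8 49.7 -0.3] turn [ 0.38  0.03 -0.15] now-axes mm [ 0.9 49.7  0. ] F [-0.5 -0.4 -1.2] w -0.0002
```

Call:
{"api": "apply_moves", "payload": {"commands": [[[0, 6, -1, 0, 0, 0], [0, 6, -1, 0, 0, 0]]]}}

```text
clock: 16.0
position: [0.4582, -0.1752, 0.1148]
tcp_rot: [[0.113, 0.006, -0.994], [0.994, -0.003, 0.113], [-0.003, -1.0, -0.007]]
wrist_force: [0.5, 0.1, 1.2]
grip_width: -0.0001
```

Run:
```python
from h import *
delta(loc(TUM,(-.067,0,.078)),TUM[2])
im=grab_frame("scene");cv2.imwrite("pics/s13.png",im[:,:,::-1])
crop("pics/s13.png","pics/s13c.png",330,205,100,100,6)
```

```text
clock 16.00 pos [ 0.4582 -0.1752  0.1148] shift in tgt axes mm [ 0.8 36.8  1.8] turn [ 0.38  0.02 -0.15] now-axes mm [ 0.9 36.8  2.1] F [0.5 0.1 1.2] w -0.0001
```

View pics/s13c.png

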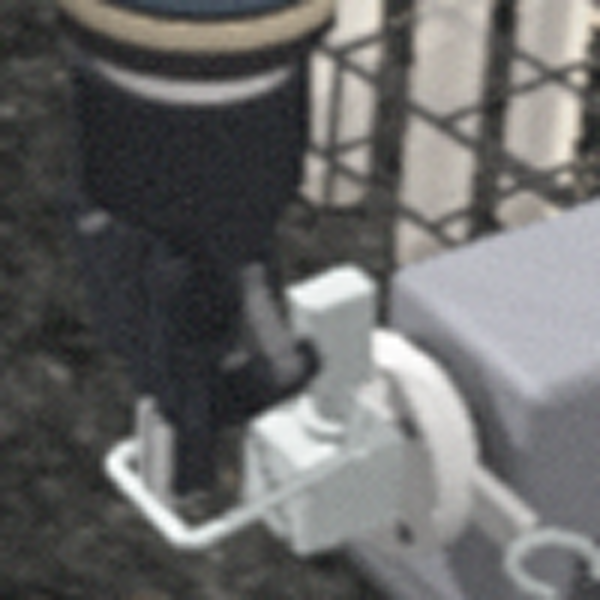

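Run:
```python
from h import *
k=lambda P:((proj("scene",P)[0]-[330,205]+.42)*6).round(0)
for l in [(-.068,-.04,.16),(-.068,-.04,.15),(-.05,-.04,.16),(-.068,-.03,.14),(-.068,-.04,.188),(-.026,-.04,.188),(-.013,-.008,.16),(-.068,0,.1148),(-.057,0,.1148),(-.079,0,.1148)]: print(l,k(loc(TUM,l)))
for th in(1.45,1.35,1.25): print(th,[k(loc(TUM,(-.075*np.sin(th),s*.025,.128-.075*np.cos(th)))) for s in(1,-1)])
```

```text
(-0.068, -0.04, 0.16) [236. 448.]
(-0.068, -0.04, 0.15) [234. 473.]
(-0.05, -0.04, 0.16) [283. 431.]
(-0.068, -0.03, 0.14) [216. 480.]
(-0.068, -0.04, 0.188) [240. 378.]
(-0.026, -0.04, 0.188) [351. 340.]
(-0.013, -0.008, 0.16) [323. 346.]
(-0.068, 0, 0.1148) [164. 489.]
(-0.057, 0, 0.1148) [192. 479.]
(-0.079, 0, 0.1148) [136. 499.]
1.45 [array([110., 444.]), array([188., 527.])]
1.35 [array([112., 460.]), array([190., 543.])]
1.25 [array([117., 474.]), array([195., 558.])]
```

The bar ends at (115,462) and (190,542) match an angle of about 1.35 rad, so the tip rests on the bar and is turning it. Continuing.

Call:
{"api": "apply_moves", "payload": {"commands": [[[0.5, 6, 1, 0, 0, 0], [0, 6, 0, 0, 0, 0], [0, 6, -0.5, 0, 0, 0]]]}}

```text
clock: 16.35
position: [0.4588, -0.1749, 0.0954]
tcp_rot: [[0.113, 0.008, -0.994], [0.994, -0.004, 0.113], [-0.003, -1.0, -0.008]]
wrist_force: [-0.2, 0.4, 1.5]
grip_width: 0.0
```

Run:
```python
from h import *
delta(loc(TUM,(-.066,0,.078)),TUM[2])
im=grab_frame("scene");cv2.imwrite("pics/s14.png",im[:,:,::-1])
crop("pics/s14.png","pics/s14c.png",330,205,100,100,6)
```

```text
clock 16.35 pos [ 0.4588 -0.1749  0.0954] shift in tgt axes mm [ 0.4 17.4  1.4] turn [ 0.48  0.03 -0.16] now-axes mm [ 0.4 17.3  1.5] F [-0.2  0.4  1.5] w 0.0
```

View pics/s14c.png

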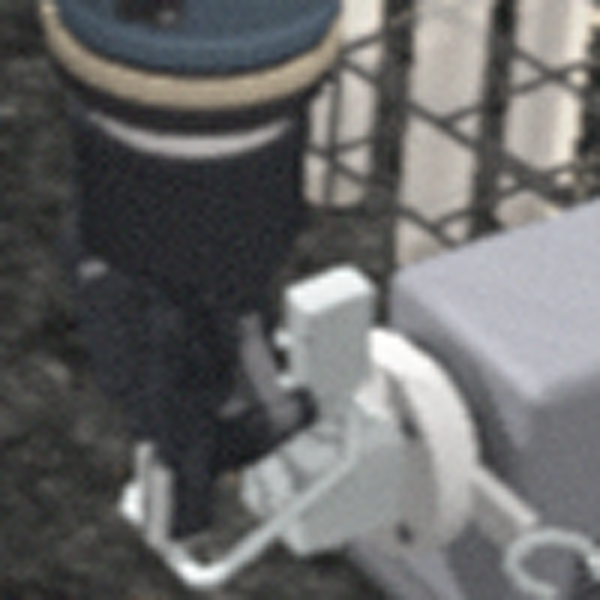

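The bar is at about 1.07 rad and the fingers are still on it. Going past centre.

Call:
{"api": "apply_moves", "payload": {"commands": [[[0, 6, 0.5, 0, 0, 0], [0, 6, 0, 0, 0, 0], [0, 5, 0, 0, 0, 0], [0, 0, 0, 0, 0, 0]]]}}

```text
clock: 16.8
position: [0.457, -0.1745, 0.0751]
tcp_rot: [[0.113, 0.005, -0.994], [0.994, -0.003, 0.113], [-0.002, -1.0, -0.005]]
wrist_force: [0.2, 0.5, 0.3]
grip_width: 0.0001
```

Run:
```python
from h import *
delta(loc(TUM,(-.066,0,.078)),TUM[2])
im=grab_frame("scene");cv2.imwrite("pics/s15.png",im[:,:,::-1])
crop("pics/s15.png","pics/s15c.png",330,205,100,100,6)
```

```text
clock 16.80 pos [ 0.457  -0.1745  0.0751] shift in tgt axes mm [ 0.2 -2.9 -0.4] turn [ 0.31  0.02 -0.13] now-axes mm [ 0.2 -2.9 -0.4] F [0.2 0.5 0.3] w 0.0001
```

View pics/s15c.png

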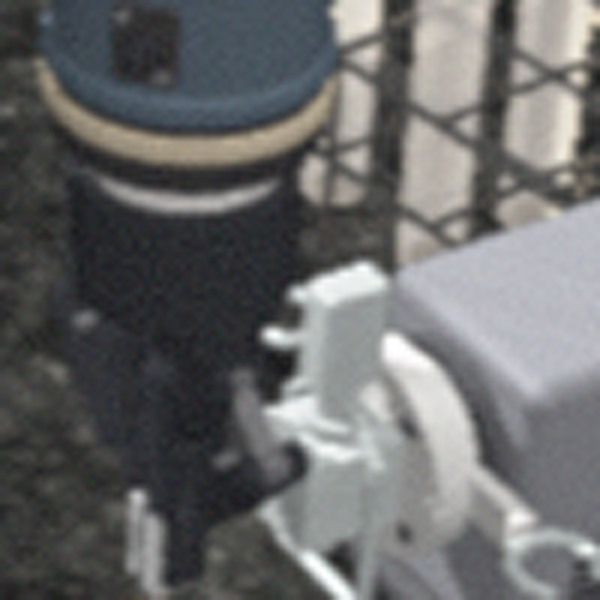

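The loop has snapped under the shaft, with the bar visible at about (330,575) in the crop. I'll back straight away from the shaft end, rise, and check.

Call:
{"api": "apply_moves", "payload": {"commands": [[[0, 0, 10, 0, 0, 0], [0, -5, 15, 0, 0, 0], [0, -30, 5, 0, 0, 0], [0, -40, 0, 0, 0, 0], [10, -40, 0, 0, 0, 0], [40, -20, 0, 0, 0, 0], [45, 0, 0, 0, 0, 0], [45, 0, 0, 0, 0, 0], [40, 0, 0, 0, 0, 0], [20, 0, 0, 0, 0, 0], [0, 0, 0, 0, 0, 0]]]}}

```text
clock: 17.95
position: [0.4421, 0.035, 0.2175]
tcp_rot: [[0.117, 0.008, -0.993], [0.993, -0.001, 0.117], [-0.0, -1.0, -0.008]]
wrist_force: [-0.0, 0.4, 0.2]
grip_width: -0.0001
```

Run:
```python
from h import *
delta(loc(TUM,(-.066,0,.078)),TUM[2])
for n in("scene","top"):
    im=grab_frame(n);cv2.imwrite(f"pics/{n}16.png",im[:,:,::-1])
    for t in ("pin_grip","pin_seat","loop_bar","hub_face","flask","crucible","timer","amber_bottle"):
        r=landmark_of(n,t);print(n,t,[(np.round(a["location"],1).tolist(),round(a["p"],2)) for a in r[:1]])
    for nm,l in(("grip",(0,0,.162)),("seat",(0,0,.118)),("bar",(0,0,.053)),("hubf",(.016,0,.13))): print("  exp",nm,proj(n,loc(TUM,l)).round(1))
crop("pics/scene16.png","pics/s16c.png",345,220,100,100,6)
crop("pics/top16.png","pics/t16c.png",340,150,120,110,5)
```

```text
clock 17.95 pos [0.4421 0.035  0.2175] shift in tgt axes mm [-206.2  139.5  -38.9] turn [ 0.47 -0.21 -0.03] now-axes mm [-206.   139.9  -38.5] F [-0.   0.4  0.2] w -0.0001
scene pin_grip [([387.9, 259.8], 0.66)]
scene pin_seat [([385.8, 275.1], 0.67)]
scene loop_bar [([381.0, 299.9], 0.5)]
scene hub_face [([393.7, 266.5], 0.55)]
scene flask [([287.7, 293.9], 0.85)]
scene crucible [([353.7, 261.6], 0.7)]
scene timer []
scene amber_bottle [([273.0, 198.1], 0.84)]
  exp grip [[386.6 257.5]]
  exp seat [[385.1 274.8]]
  exp bar [[383.1 298.9]]
  exp hubf [[392.  267.9]]
top pin_grip [([400.1, 229.4], 0.5)]
top pin_seat [([397.6, 231.6], 0.72)]
top loop_bar [([397.7, 236.6], 0.42)]
top hub_face [([399.3, 223.1], 0.74)]
top flask []
top crucible [([319.9, 203.8], 0.56)]
top timer [([456.2, 269.6], 0.68)]
top amber_bottle [([187.3, 209.9], 0.78)]
  exp grip [[400.  229.5]]
  exp seat [[397.9 231.8]]
  exp bar [[395.  234.9]]
  exp hubf [[399.2 225.1]]
```

View pics/s16c.png

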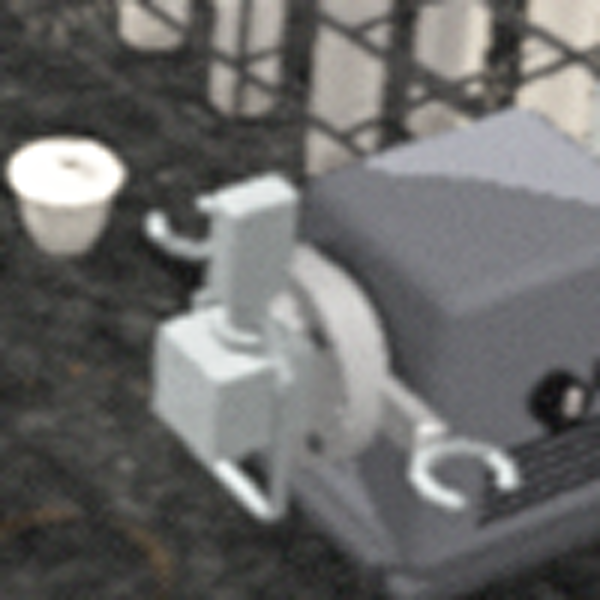

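View pics/t16c.png

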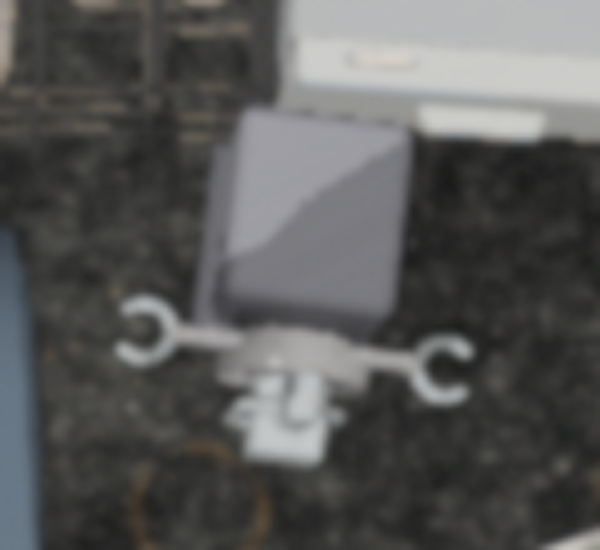

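View pics/scene16.png

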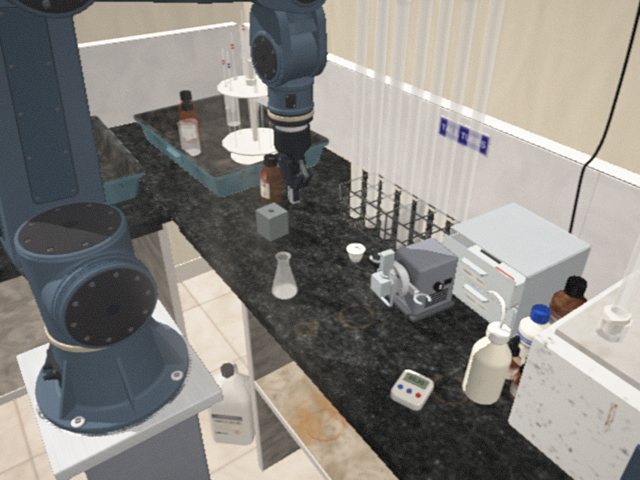

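The pin is seated, the loop hangs vertically with its bar at about (383,300) below the shaft, and the hub is home. The bystanders show where they were and the arm touches nothing, so I'm handing in.

Run:
```python
from station import *
print(job_done(), get_state()["clock"])
```

```text
the job is handed in; nothing more can be done
the job is handed in; nothing more can be done
```

The job is done and handed in at about 19 s of the 61 s allowed. The hub is home, the linch pin is fully down in the cross hole, and the loop is snapped shut over the shaft end.

- **Hub:** I pushed it back until it met its stop at 23 N, within 1 mm of the predicted place. The cross hole then showed clear.
- **Pin:** I gripped it by its tab, carried it over and lowered it with no vertical resistance and only a small side moment. The collar seated at 19 N at the expected height, with the loop towards the free end.
- **Loop:** I pressed the bar down with closed fingers at about 1.5 N until it snapped shut.

**Last checks:** The final pictures show the loop hanging straight down round the shaft, with its bar at (381,300) against a predicted (383,299). The pin seat is within 1 px of prediction in both views, and the hub face is within about 2 px. The arm was clear, with wrist force under 0.5 N.

**Gaps and small disagreements:** On the last look the networks missed the timer in the scene view and the flask in the top view. Each was found in the other view. The bystanders' network positions differ by 0 to 4 px from the start. I put that down to network noise, since they look unmoved in the pictures and no contact was felt.

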